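# Shut the valet box past its spring catch

### The job

The sliding lid of the walnut valet box stands open, blocked by the box's brass spring catch. With the fingertips, press the long brass pad of the catch down and, keeping it down, push the lid past the catch until the lid is fully shut over the pocket and the catch has sprung up again behind it; then take the hand away. Only press and push: lift or carry nothing, and leave everything else on the dresser where it stands.

Things in the scene. Friction and masses are not known exactly. Their poses are not given: they have to be found in the camera images.
- valet_box: Walnut box 270 x 110 mm, fixed; origin at its underside's centre, z up, x along its length, the way the lid shuts, away from the robot (within 30 degrees): catch pad end x -135, pocket end x +135 mm. Flat deck 45 mm above the dresser; a rail 12 mm high, 9 wide along each long edge of the deck (92 between them).
- pocket (a point): Middle of the open-topped pocket that the lid shuts over, at deck height; x 55 to 120 mm in the box's frame, with cufflinks inside.
- lid (a joint): How far the walnut lid is pushed towards shut (m), along the box's x: 0 open, 0.100 fully shut at its stop; starts at 0 to 0.012. It cannot lift off or turn, drags with about 1.5 N, stays where left. With the catch up, the catch's tooth stops it at 0.015; past about 0.094 the tooth springs up behind the lid's skid and keeps it shut.
- lid_edge (a point): Middle of the lid's rear edge face (robot side), the upright face to push: 110 mm wide, 16 tall, 59 to 75 mm above the dresser; this point is at 67 mm, at x -85 in the box's frame at lid joint 0; it moves with the lid, axes as the box's. The lid is a board 113 (along x) x 110 x 16 mm whose rear 38 mm overhang the catch pad, 14 mm above the deck.
- lid_skid (a point): Middle of the underside of the lid's skid, the block under the board that runs 1 mm above the deck: 70 mm long, 88 wide, at x -47 to 23 mm in the box's frame at lid joint 0; moves with the lid.
- catch (a joint): How far the brass catch is pressed down (m): 0 up, 0.009 fully down. A spring presses it up with about 2.4 N when up, 6 N when fully down. Pad and tooth are one part. The lid can pass while the catch is down 7 mm or more; once the skid covers the tooth, the skid keeps it down by itself.
- catch_pad (a point): Middle of the catch pad's flat top; moves with the catch. Pad 65 mm long (x -116 to -51 in the box's frame), 26 wide; top 56 mm above the dresser when up, 47 when fully down (2 mm above the deck, so a fingertip can slide along it and on over the deck). It shows behind the lid's rear edge; the rest runs on under the overhanging board.
- catch_tooth (a point): Middle of the top of the catch's tooth, in front of the lid at the start: 8 mm long (x 38 to 46 in the box's frame), 30 wide, standing 8 mm above the deck when the catch is up, sunk below the deck when it is fully down.
- comb: Black plastic comb 150 x 30 x 5 mm lying beside the box, loose; origin at the underside's centre. Leave it.
- tin: Round aluminium tin, 72 mm across, 26 mm high, beside the box, loose; origin at the underside's centre. Leave it.
- tray_a: White ceramic cufflink tray 75 x 105 x 18 mm, loose; origin at the underside's centre. Leave it.
- tray_b: The other, equal ceramic cufflink tray, loose. Leave it.
- votive: Blue glass votive holder, 68 mm across, 66 mm high, beside the box, loose; origin at the underside's centre. Leave it.
- vial: Small closed amber glass bottle, 36 mm across, 60 mm high, standing beside the box, loose; origin at the underside's centre. Leave it.

How it is judged:
By the outcome, as a careful person would: the job done as asked, in the order asked, and still so for the second after the job is handed in, with the robot touching nothing.
It also fails if it takes over 38 s, if anything falls off the work surface, if the arm or the gripper's body presses on something with over 40 N, if the wrist force passes 120 N, or if a joint passes its speed limit or range.

### The arm

A 7-joint arm with a two-finger parallel gripper is mounted at the origin on the work surface. World frame = base frame: x ahead of the robot, y to its left, z up, the work surface at z = 0. Lengths are in mm, angles in rad, forces in N, time in s.
With the tool pointing down it reaches from about 350 to 900 mm from the base axis. Payload 19.9 kg.
Tool frame: the origin (TCP) lies on the centre line of the jaws, within the pads' length; the fingertips stand 14 mm ahead of it and the grasp point (between the pads) lies 5 mm behind it; z points along the fingers, x is the direction in which the jaws open and shut, and the axes are right-handed (so a half turn about z gives the same grasp; the last joint's range is limited). The gripper opens to 94 mm and grips with 3 to 60 N. Pads are 16 mm wide; open, the fingers measure 119 mm over their backs; the gripper's body (75 mm by 177 mm) begins 78 mm behind the grasp point.
Start: joints at [1.216, 0.417, -0.01, 1.614, 0.005, 1.111, -0.053], TCP at [192.916, -594.461, 219.425] pointing down, gripper open.
Joint ranges: [-2.81, 2.81], [-0.39, 2.02], [-1.27, 1.25], [0.06, 2.57], [-1.19, 4.33], [0.19, 2], [-2.82, 2.82]. Speed limits (rad/s): [1.89, 1.89, 2.39, 2.39, 3.01, 3.01, 3.01].

### API

Orientations are given as a unit quaternion [x, y, z, w].
In Python, from workcell import get_obs, optics, arm gives the robot as it stands.
- The arm moves only by the shell command python3 -m inch 'ROWS' [FORCE]. ROWS is text: rows parted by semicolons, each of 5 numbers parted by spaces: the shift along the world's x, y, z in m, then the turn about the world's z in rad, then the finger opening in m, from 0 to 0.094. A call has exactly 8 rows; each row shifts and turns the commanded pose from where the row before left it; what a row does not reach is not made up. A row lasts 1/10 s, in which the tool goes at most 50 mm and 8.59 degrees, less where a joint would pass 70% of its speed; a pose out of reach is approached as far as the arm can. A call with a gripper value outside its range is refused whole. The fingers move at their own pace and stop on an object; FORCE is the grip in N (left out, the last holds). Time passes only in rows, so rows that do not move let the fingers close, or fill a call up. It gives the time, the measured TCP pose, the force and the opening at its end, in the units of the state.
- get_obs(): the state, without advancing time (a new reading comes with each control period).
- optics.read_camera(name): name is "side" or "top" or "wrist"; returns the picture (480x640x3 uint8, red, green, blue); there is no depth.
- optics.get_calibration(name): a dict with "camera_matrix" (3x3 intrinsics, pixels), "R" (3x3) and "t" (3): a world point X has camera coordinates R X + t; the wrist camera has in their place "T_tool_cam" (4x4, takes a point from camera to tool coordinates, whose origin is the TCP and whose axes are the tool frame's). Camera axes: x right, y down, z forward; pixel columns grow to the right and rows downward; lengths in mm; the calibration is good to about 2 mm. A picture is of the moment at which its call begins: read the wrist's pose just before it. get_calibration takes no time and is no camera call.
- arm.finish_job(): hands the job in, once; it reports no verdict.
The state is a dict: "time": time; "joint_pos": joint angles; "dq": joint speeds; "joint_efforts": joint torques, N m; "position": TCP position; "orientation": TCP orientation; "contact_force": force on the tool from outside, world axes, zero at the start; "moment": the same for the moment, N m; "finger_gap": finger opening in mm.
Only numpy, scipy, OpenCV 4.12 (cv2) and the standard library are available. Lean on these libraries where they do the work, as an engineer would, in place of code of your own. Each camera call takes 0.05 s, during which the arm holds its last target.

## Working session

There is one attempt and no reset: what is moved stays moved. The work goes in short steps, Python scripts to look and compute and a shell command to move; the robot and the scene stay as the last step left them, time stands still between calls to the robot, and variables do not carry over. Pictures are saved under pics/ and viewed, and the job is handed in when it is done.

```bash
ls; mkdir -p pics; python3 - <<'E'
from workcell import get_obs, optics, arm
import cv2
print(get_obs())
for n in ("top","side"):
    cv2.imwrite(f"pics/{n}0.png",optics.read_camera(n)[:,:,::-1])
    c=optics.get_calibration(n);print(n,c)
print(optics.get_calibration("wrist"))
E
```

```text
pics
{'time': 0.0, 'joint_pos': array([ 1.21550281,  0.41798811, -0.01028106,  1.61417186,  0.00470915,
        1.1107195 , -0.05302193]), 'dq': array([-4.54427400e-04,  6.53759078e-04, -1.40402130e-03,  3.60154197e-04,
        1.74903832e-03, -2.25491549e-06,  1.83281218e-04]), 'joint_efforts': array([-9.85833176e-04, -8.51256394e+01,  6.37705307e-01, -4.25997984e+01,
       -4.88994294e-02,  1.84310367e-02,  8.16351189e-05]), 'position': array([ 192.7778344 , -594.13876312,  218.81754111]), 'orientation': array([ 8.08900604e-01, -5.87945078e-01, -5.41589468e-04, -3.25381974e-04]), 'contact_force': array([-0.14644125,  0.85418415,  0.15286497]), 'moment': array([-0.00416281, -0.02370608,  0.05029834]), 'finger_gap': 93.95646370387905}
top {'camera_matrix': array([[477.75116254,   0.        , 323.46407914],
       [  0.        , 477.75116254, 240.84737307],
       [  0.        ,   0.        ,   1.        ]]), 'R': array([[ 0.02493384, -0.99965191, -0.00862284],
       [-0.99542458, -0.02403068, -0.09247932],
       [ 0.09223991,  0.01088925, -0.99567727]]), 't': array([   8.73901034,
[... 246 characters left out ...]
29,  0.01995636],
       [-0.45242473,  0.37345991, -0.80983922],
       [ 0.60252957, -0.5414757 , -0.58631236]]), 't': array([369.99261949, 299.58222994, 895.94599227])}
{'camera_matrix': array([[333.17434504,   0.        , 328.81492422],
       [  0.        , 333.17434504, 242.95752684],
       [  0.        ,   0.        ,   1.        ]]), 'T_tool_cam': array([[ 9.99999924e-01, -2.80508945e-04, -2.69799801e-04,
        -2.85433670e-01],
       [ 3.38615503e-04,  9.68812579e-01,  2.47794413e-01,
        -7.16013843e+01],
       [ 1.91876892e-04, -2.47794486e-01,  9.68812601e-01,
        -1.64907858e+02],
       [ 0.00000000e+00,  0.00000000e+00,  0.00000000e+00,
         1.00000000e+00]])}
```

View pics/top0.png

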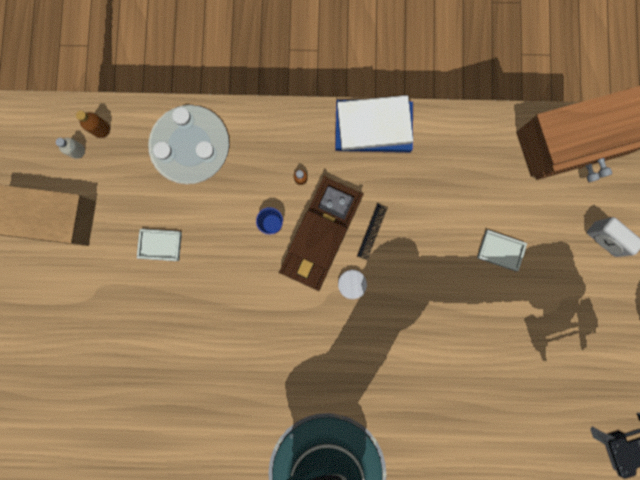

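View pics/side0.png

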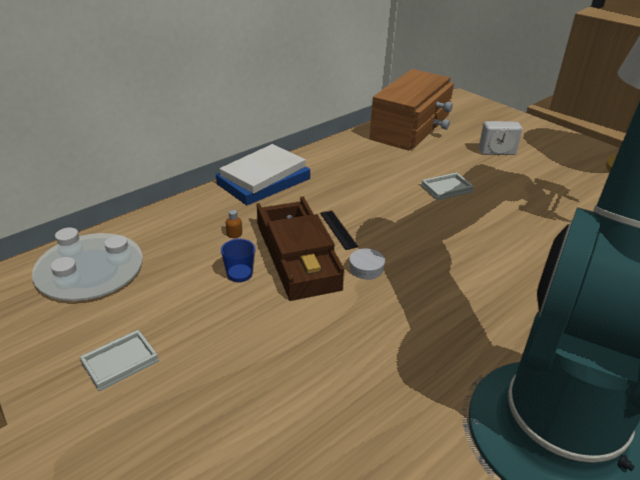

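The top view shows the box from about (300,282) at the pad end to (344,178) at the pocket end. The brass pad is at (305,269), the tooth at (330,216) and the tin at (352,284). I'll zoom in.

```bash
python3 - <<'E'
import cv2
a=cv2.imread("pics/top0.png")[160:300,255:395]; cv2.imwrite("pics/top0z.png",cv2.resize(a,(588,588),interpolation=cv2.INTER_CUBIC))
a=cv2.imread("pics/side0.png")[190:305,240:395]; cv2.imwrite("pics/side0z.png",cv2.resize(a,(775,575),interpolation=cv2.INTER_CUBIC))
E
```

```text
(no output)
```

View pics/top0z.png

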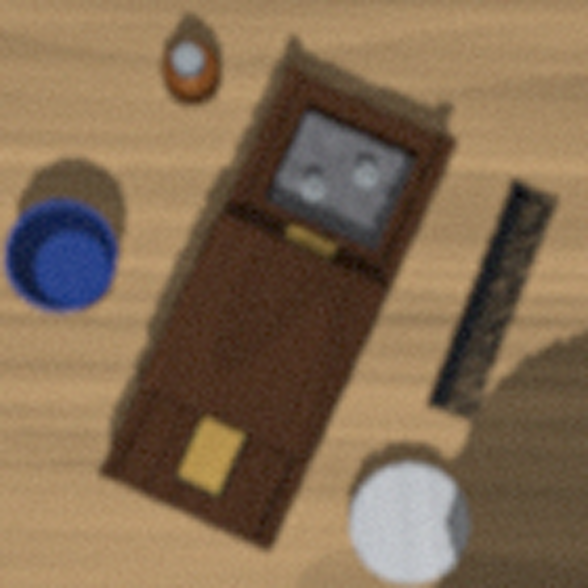

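View pics/side0z.png

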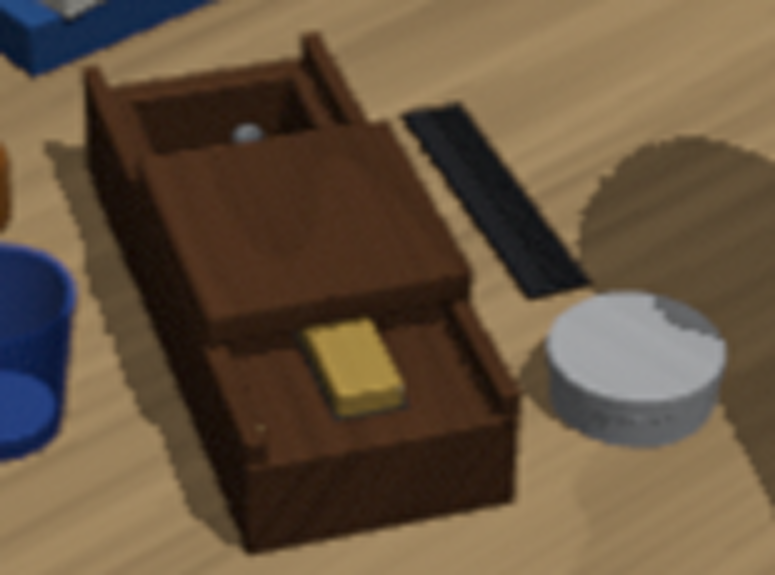

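```bash
cat > fit.py <<'E'
import numpy as np
from scipy.optimize import least_squares
from workcell import optics
C={n:optics.get_calibration(n) for n in("top","side")}
def proj(n,X):
    c=C[n];p=c["camera_matrix"]@(c["R"]@X+c["t"]);return p[:2]/p[2]
T=lambda u,v:(255+u/4.2,160+v/4.2); S=lambda u,v:(240+u/5,190+v/5)
# name, cam, pixel, box coords, moves with lid
obs=[("pNL","top",T(178,482),(-116,13,56),0),("pNR","top",T(216,495),(-116,-13,56),0),
("pNLs","side",S(340,403),(-116,13,56),0),("pNRs","side",S(402,383),(-116,-13,56),0),
("bNLs","side",S(248,551),(-135,55,0),0),("bNRs","side",S(513,500),(-135,-55,0),0),
("toothL","top",T(293,225),(46,15,53),0),("toothR","top",T(339,243),(46,-15,53),0),
("lidFR","top",T(388,283),(28,-55,75),1),
("lidRLs","side",S(212,333),(-85,55,75),1),("lidRRs","side",S(470,275),(-85,-55,75),1)]
def W(p,b,l):
    x,y,a,q=p;bx=b[0]+l*q;return np.array([x+np.cos(a)*bx-np.sin(a)*b[1],y+np.sin(a)*bx+np.cos(a)*b[1],b[2]])
def res(p):return np.concatenate([proj(n,W(p,b,l))-np.array(px) for _,n,px,b,l in obs])
if __name__=="__main__":
    f=least_squares(res,[600,0,-0.4,5],loss="soft_l1",x_scale=[10,10,.1,5])
    p=f.x;print(p,np.degrees(p[2]))
    for o,r in zip(obs,res(p).reshape(-1,2)):print(o[0],r.round(1))
    for nm,b,l in(("pad near",(-116,0,56),0),("pad mid",(-83.5,0,56),0),("lid_edge",(-85,0,67),1),("pocket",(87.5,0,45),0)):print(nm,W(p,b,l).round(1))
    # tin
    c=C["top"]
    for nm,px,z in(("tin",T(408,521),26),("votive",T(62,257),66)):
        d=c["R"].T@np.linalg.inv(c["camera_matrix"])@np.array([*px,1]);o=-c["R"].T@c["t"];print(nm,(o+d*(z-o[2])/d[2]).round(1))
E
python3 fit.py
```

```text
[ 5.91424706e+02  2.72518790e+01 -3.96338765e-01  3.50444039e+00] -22.708538474256404
pNL [ 0.2 -1.8]
pNR [ 0.8 -0.6]
pNLs [-0.3 -1.1]
pNRs [0.3 0.4]
bNLs [-0.1  2.2]
bNRs [0.8 1.1]
toothL [-0.9 -0.5]
toothR [-0.9  0.1]
lidFR [0.2 1.4]
lidRLs [-1.1 -1.7]
lidRRs [ 1.6 -0.2]
pad near [484.4  72.   56. ]
pad mid [514.4  59.5  56. ]
lid_edge [516.2  58.7  67. ]
pocket [672.1  -6.5  45. ]
tin [465.7 -51.9  26. ]
votive [614.5 155.7  66. ]
```

The fit puts the box at (591, 27) with yaw -22.7° and the lid at about 3.5 mm. Residuals are mostly 1–2 px. I'll move above the pad with the fingers closed and the jaw axis across the box.

```bash
python3 -m inch '0.019 0.041 0 -0.044 0; 0.019 0.041 0 -0.044 0; 0.019 0.041 0 -0.044 0; 0.019 0.041 0 -0.044 0; 0.019 0.041 0 -0.044 0; 0.019 0.041 0 -0.044 0; 0.019 0.041 0 -0.044 0; 0.019 0.041 0 -0.044 0' 20
```

```text
time: 0.9
position: [345.2, -264.7, 219.4]
orientation: [-0.693, 0.721, 0.0, -0.0]
contact_force: [1.3, 1.3, -0.2]
finger_gap: 33.5
```

```bash
python3 -m inch '0.019 0.041 0 -0.044 0; 0.019 0.041 0 -0.044 0; 0.019 0.041 0 -0.044 0; 0.019 0.041 0 -0.044 0; 0.019 0.041 0 -0.045 0; 0.019 0.041 0 -0.045 0; 0.019 0.041 -0.02 -0.045 0; 0.020 0.044 -0.02 -0.045 0' 20
python3 - <<'E'
from workcell import get_obs, optics
import cv2,numpy as np
o=get_obs();print(o)
im=optics.read_camera("wrist");cv2.imwrite("pics/w1.png",im[:,:,::-1])
np.savez("w1.npz",p=o["position"],q=o["orientation"])
E
```

```text
time: 1.7
position: [497.7, 64.2, 180.0]
orientation: [-0.554, 0.833, -0.0, 0.0]
contact_force: [0.9, -0.9, -0.7]
finger_gap: 0.6
{'time': 1.7, 'joint_pos': array([ 0.22862007,  0.27628573, -0.48520549,  1.94360974,  0.15655231,
        0.95697587, -2.29894655]), 'dq': array([-0.82581428,  0.71436004, -0.11435288, -0.32851449,  0.44175379,
       -0.26263492, -1.60186037]), 'joint_efforts': array([  7.91614383, -74.56762075,  -7.32441142, -34.56549883,
        -1.78684551,   0.85412851,   5.24309546]), 'position': array([497.69234275,  64.15023199, 179.96295057]), 'orientation': array([-5.53860691e-01,  8.32609176e-01, -2.88454995e-04,  4.60414809e-04]), 'contact_force': array([ 0.893102  , -0.87857666, -0.74947334]), 'moment': array([ 0.00268624, -0.07286064, -0.00909747]), 'finger_gap': 0.5907444855798528}
```

View pics/w1.png

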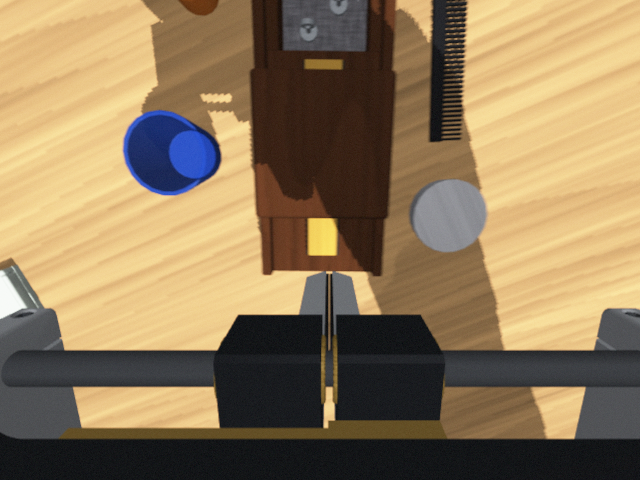

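The box stands upright in the wrist view, with the pad at x 308–337 and its near edge at row 255. The arm was still moving, so I'll retake it at rest and zoom in.

```bash
python3 - <<'E'
from workcell import get_obs, optics
import cv2,numpy as np
optics.read_camera("wrist");optics.read_camera("wrist")
o=get_obs();print(o["position"],o["orientation"],abs(o["dq"]).max(),o["time"])
im=optics.read_camera("wrist");cv2.imwrite("pics/w2.png",im[:,:,::-1])
np.savez("w2.npz",p=o["position"],q=o["orientation"])
cv2.imwrite("pics/w2z.png",cv2.resize(im[40:300,235:415,::-1],None,fx=2.3,fy=2.3,interpolation=cv2.INTER_CUBIC)[:600])
E
```

```text
[496.62336277  65.20434522 178.89907652] [-5.56614239e-01  8.30769786e-01  1.24808053e-03 -7.71132826e-04] 0.06505583932052769 1.85
```

View pics/w2z.png

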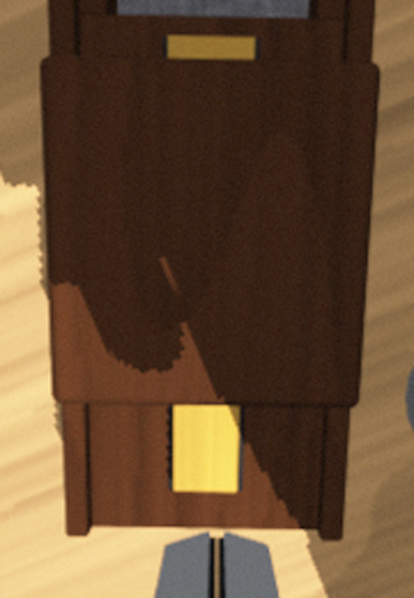

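```bash
cat > fit2.py <<'E'
import numpy as np
from scipy.optimize import least_squares
from scipy.spatial.transform import Rotation as Ro
import fit
from workcell import optics
d=np.load("w2.npz");c=optics.get_calibration("wrist");M=np.eye(4);M[:3,:3]=Ro.from_quat(d["q"]).as_matrix();M[:3,3]=d["p"]
I=np.linalg.inv(M@c["T_tool_cam"])
K=c["camera_matrix"]
def pw(X):
    p=K@(I[:3,:3]@X+I[:3,3]);return p[:2]/p[2]
Z=lambda u,v:np.array((235+u/2.3,40+v/2.3))
wo=[("pNL",Z(172,492),(-116,13,56),0),("pNR",Z(238,492),(-116,-13,56),0),("rL",Z(66,535),(-135,55,57),0),("rR",Z(342,539),(-135,-55,57),0),
("lRL",Z(52,403),(-85,55,75),1),("lRR",Z(359,405),(-85,-55,75),1),("lFL",Z(43,57),(28,55,75),1),("lFR",Z(380,64),(28,-55,75),1),("tL",Z(167,36),(46,15,53),0),("tR",Z(255,36),(46,-15,53),0)]
rw=lambda p:np.concatenate([pw(fit.W(p,b,l))-px for _,px,b,l in wo])
for nm,fn in(("wrist",rw),("all",lambda p:np.concatenate([rw(p),fit.res(p)]))):
    f=least_squares(fn,[591,27,-.396,3.5],loss="soft_l1",x_scale=[10,10,.1,5]);p=f.x
    print(nm,p.round(3));
    for k,b,l in(("pad near",(-116,0,56),0),("start -103",(-103,0,56),0),("lid_edge",(-85,0,67),1)):print(k,fit.W(p,b,l).round(1))
    if nm=="wrist":
        for o,r in zip(wo,rw(p).reshape(-1,2)):print(o[0],r.round(1))
a=Ro.from_quat(d["q"]).as_matrix()[:,0];print("jaw",np.arctan2(a[1],a[0]))
E
python3 fit2.py
```

```text
wrist [ 5.93053e+02  2.82600e+01 -4.07000e-01  5.32100e+00]
pad near [486.5  74.2  56. ]
start -103 [498.5  69.   56. ]
lid_edge [519.9  59.8  67. ]
pNL [-0.1 -0.2]
pNR [0.1 0.2]
rL [-0.3  0.7]
rR [0.5 0.8]
lRL [-0.6  1.5]
lRR [0.5 2.8]
lFL [-2.5 -0.7]
lFR [ 1.2 -1. ]
tL [ 0.1 -0.9]
tR [ 0.  -0.2]
all [ 5.92855e+02  2.81170e+01 -4.05000e-01  5.30600e+00]
pad near [486.3  73.9  56. ]
start -103 [498.2  68.7  56. ]
lid_edge [519.6  59.5  67. ]
jaw -1.960981840059459
```

The wrist and fixed cameras agree within about 2 mm. The lid edge is at box x ≈ -80. I'll descend to just above the pad.

```bash
python3 -m inch '0.001 0.002 -0.01 -0.014 0; 0.0005 0.0015 -0.02 0 0; 0 0 -0.025 0 0; 0 0 -0.02 0 0; 0 0 -0.015 0 0; 0 0 -0.008 0 0; 0 0 0 0 0; 0 0 0 0 0' 20
python3 - <<'E'
from workcell import get_obs, optics
import cv2
print(get_obs()["position"])
for n,s in(("wrist",None),("side",(190,305,240,395))):
    im=optics.read_camera(n)[:,:,::-1]
    if s: im=cv2.resize(im[s[0]:s[1],s[2]:s[3]],None,fx=4,fy=4,interpolation=cv2.INTER_CUBIC)
    cv2.imwrite(f"pics/{n}3.png",im)
E
```

```text
time: 2.7
position: [498.8, 65.7, 82.9]
orientation: [-0.549, 0.836, -0.0, 0.0]
contact_force: [-0.4, 0.3, 0.3]
finger_gap: 0.5
[498.80814147  65.68904101  82.85975087]
```

View pics/wrist3.png

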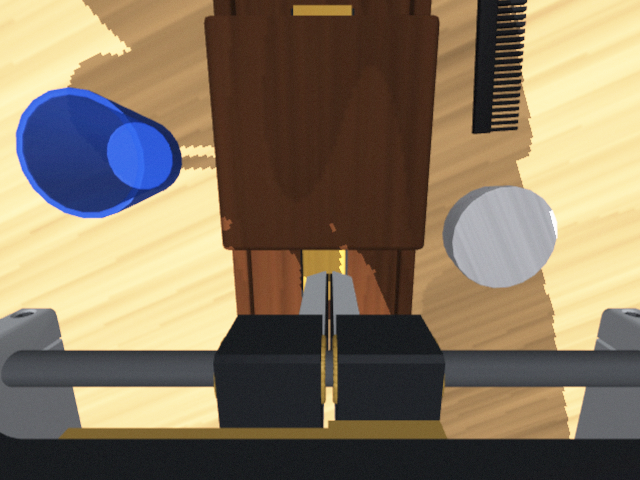

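View pics/side3.png

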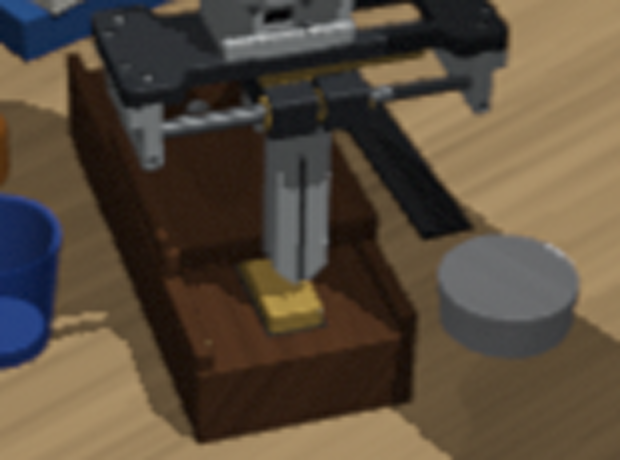

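Both views show the closed fingertips above the pad and clear of the lid edge, about 3 mm off to the right. I'll correct that and press down.

```bash
python3 -m inch '-0.0005 0.003 0 0 0; 0 0 -0.004 0 0; 0 0 -0.004 0 0; 0 0 -0.004 0 0; 0 0 -0.003 0 0; 0 0 -0.003 0 0; 0 0 -0.003 0 0; 0 0 0 0 0' 20
```

```text
time: 3.6
position: [498.0, 69.2, 61.1]
orientation: [-0.549, 0.836, 0.0, -0.0]
contact_force: [-2.2, 0.1, 7.2]
finger_gap: 0.5
```

The tip is at z = 47.1 mm with 7 N of upward force, so the catch is practically fully down. Now I'll push along the box's x while keeping it down.

```bash
python3 -m inch '0.0028 -0.0012 0 0 0; 0.0028 -0.0012 0 0 0; 0.0028 -0.0012 0 0 0; 0.0028 -0.0012 0 0 0; 0.0028 -0.0012 0 0 0; 0.0028 -0.0012 0 0 0; 0.0028 -0.0012 0 0 0; 0.0028 -0.0012 0 0 0' 20
```

```text
time: 4.4
position: [519.7, 59.9, 61.1]
orientation: [-0.549, 0.836, 0.001, -0.001]
contact_force: [-9.1, 1.7, 10.3]
finger_gap: 0.6
```

```bash
python3 -m inch '0.0028 -0.0012 0 0 0; 0.0028 -0.0012 0 0 0; 0.0028 -0.0012 0 0 0; 0 0 0 0 0; 0 0 0 0 0; 0 0 0 0 0; 0 0 0 0 0; 0 0 0 0 0' 20
python3 - <<'E'
from workcell import get_obs, optics
import cv2
o=get_obs();print(o["position"],o["contact_force"])
for n,s in(("wrist",None),("side",(190,305,240,395))):
    im=optics.read_camera(n)[:,:,::-1]
    if s: im=cv2.resize(im[s[0]:s[1],s[2]:s[3]],None,fx=4,fy=4,interpolation=cv2.INTER_CUBIC)
    cv2.imwrite(f"pics/{n}4.png",im)
E
```

```text
time: 5.2
position: [528.3, 56.2, 61.2]
orientation: [-0.549, 0.836, 0.0, -0.0]
contact_force: [-5.7, 1.5, 7.9]
finger_gap: 0.2
[528.32664986  56.23396455  61.22345319] [-5.70217439  1.45496287  7.9041647 ]
```

View pics/wrist4.png

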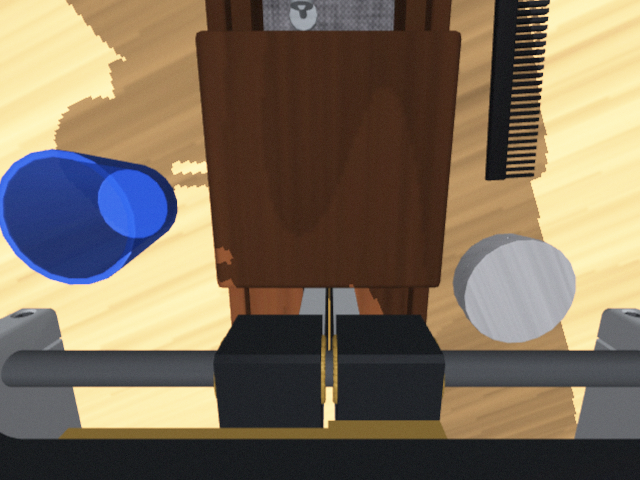

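View pics/side4.png

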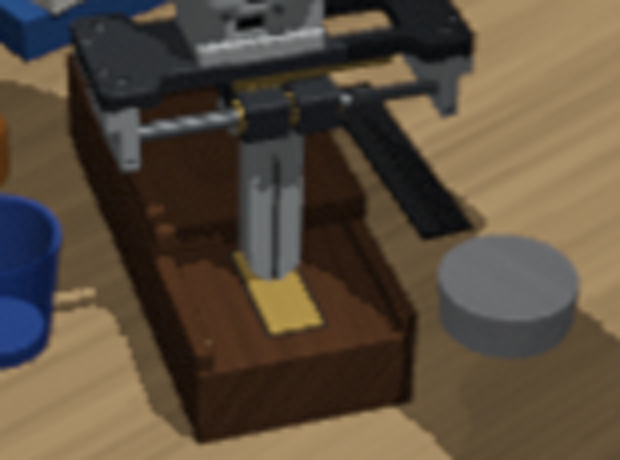

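The catch is flush with the deck and the lid has moved over the tooth, which is no longer visible. I'll continue the push.

```bash
python3 -m inch '0.0046 -0.002 0 0 0; 0.0046 -0.002 0 0 0; 0.0046 -0.002 0 0 0; 0.0046 -0.002 0 0 0; 0.0046 -0.002 0 0 0; 0.0046 -0.002 0 0 0; 0.0046 -0.002 0 0 0; 0.0046 -0.002 0 0 0' 20
```

```text
time: 6.1
position: [565.6, 40.2, 61.1]
orientation: [-0.549, 0.836, 0.0, -0.0]
contact_force: [-3.8, 3.2, 2.2]
finger_gap: 0.8
```

```bash
python3 -m inch '0.0037 -0.0016 0 0 0; 0.0037 -0.0016 0 0 0; 0.0037 -0.0016 0 0 0; 0.0037 -0.0016 0 0 0; 0.0028 -0.0012 0 0 0; 0.0028 -0.0012 0 0 0; 0.0028 -0.0012 0 0 0; 0.0018 -0.0008 0 0 0' 20
```

```text
time: 6.9
position: [590.7, 29.3, 61.1]
orientation: [-0.549, 0.836, 0.0, -0.0]
contact_force: [-2.3, 4.9, -0.2]
finger_gap: 0.4
```

```bash
python3 -m inch '0.0018 -0.0008 0 0 0; 0.0018 -0.0008 0 0 0; 0.0018 -0.0008 0 0 0; 0.0018 -0.0008 0 0 0; 0.0009 -0.0004 0 0 0; 0 0 0 0 0; 0 0 0 0 0; 0 0 0 0 0' 20
```

```text
time: 7.7
position: [598.2, 25.6, 61.3]
orientation: [-0.549, 0.836, 0.0, -0.0]
contact_force: [-5.8, 2.8, 3.7]
finger_gap: 0.2
```

```bash
python3 -m inch '0.0009 -0.0004 0 0 0; 0.0009 -0.0004 0 0 0; 0.0009 -0.0004 0 0 0; 0 0 0 0 0; 0 0 0 0 0; 0 0 0 0 0; 0 0 0 0 0; 0 0 0 0 0' 20
```

```text
time: 8.5
position: [598.4, 25.5, 61.1]
orientation: [-0.55, 0.835, 0.002, -0.002]
contact_force: [-25.7, 6.8, 19.6]
finger_gap: 0.3
```

The TCP barely moved for 3 mm of command and the force rose to about 26 N, so the lid is on its stop. I'll back off a little, then lift.

```bash
python3 -m inch '-0.003 0.0013 0 0 0; -0.004 0.0017 0 0 0; -0.004 0.0017 0.002 0 0; 0 0 0.01 0 0; 0 0 0.03 0 0; 0 0 0.04 0 0; 0 0 0.04 0 0; 0 0 0 0 0' 20
python3 - <<'E'
from workcell import get_obs, optics
import cv2
o=get_obs();print(o["position"],o["contact_force"])
for n,s in(("wrist",None),("side",(190,305,240,395))):
    im=optics.read_camera(n)[:,:,::-1]
    if s: im=cv2.resize(im[s[0]:s[1],s[2]:s[3]],None,fx=4,fy=4,interpolation=cv2.INTER_CUBIC)
    cv2.imwrite(f"pics/{n}5.png",im)
E
```

```text
time: 9.3
position: [593.0, 29.3, 189.4]
orientation: [-0.549, 0.836, -0.002, 0.004]
contact_force: [-0.4, 0.4, 0.4]
finger_gap: 0.4
[593.02698083  29.30427423 189.37727232] [-0.40637432  0.35362881  0.37106689]
```

View pics/wrist5.png

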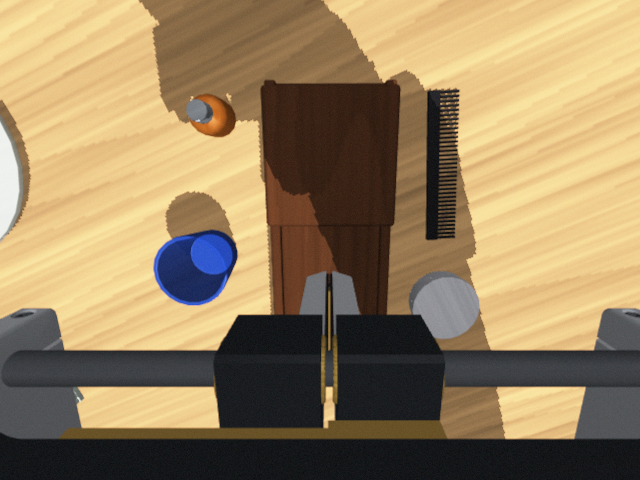

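View pics/side5.png

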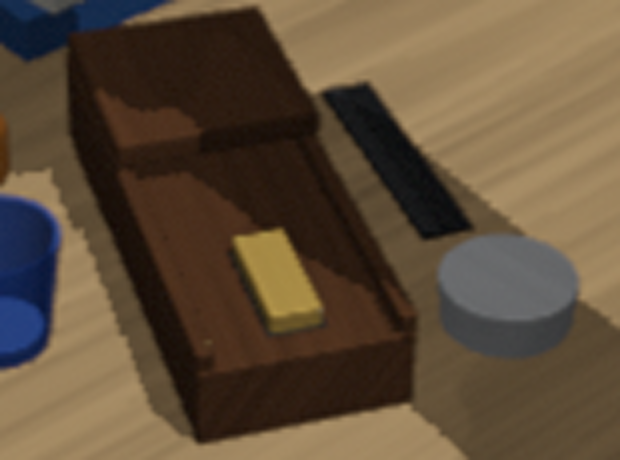

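The lid covers the pocket. The side view shows the pad standing proud again, with its front face visible around (290,320). The comb and tin haven't moved. I'll take the hand further away and check with the top camera.

```bash
python3 -m inch '-0.01 -0.02 0.03 0 0; -0.01 -0.04 0.02 0 0; -0.01 -0.04 0 0 0; -0.01 -0.04 0 0 0; -0.01 -0.04 0 0 0; -0.01 -0.04 0 0 0; 0 -0.02 0 0 0; 0 0 0 0 0' 20
python3 - <<'E'
import numpy as np,cv2,fit
from workcell import get_obs, optics
print(get_obs()["time"],get_obs()["contact_force"])
t=optics.read_camera("top")[:,:,::-1].copy();s=optics.read_camera("side")[:,:,::-1].copy()
p=[592.9,28.1,-.405,100]
for im,n in((t,"top"),(s,"side")):
    for b,l in(((-85,55,75),1),((-85,-55,75),1),((28,55,75),1),((28,-55,75),1),((-116,13,56),0),((-116,-13,56),0)):
        x,y=fit.proj(n,fit.W(p,b,l));im[int(round(y)),int(round(x))]=(0,255,0)
a=cv2.resize(t[160:300,255:395],(400,400),interpolation=cv2.INTER_NEAREST);b=cv2.resize(s[190:305,240:355],(400,400),interpolation=cv2.INTER_NEAREST)
cv2.imwrite("pics/end.png",np.hstack([a,b]))
E
```

```text
time: 10.2
position: [529.2, -214.3, 232.2]
orientation: [-0.547, 0.837, 0.0, -0.001]
contact_force: [0.4, 0.4, -0.1]
finger_gap: 0.6
10.2 [ 0.3568492   0.42022638 -0.11586744]
```

View pics/end.png

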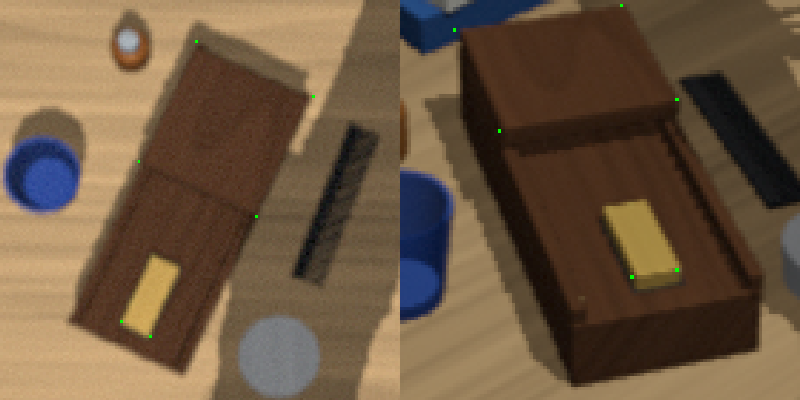

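The lid corners predicted for joint 0.100 (green dots) land on the lid in both views, within 1–2 px. The pad is up at 56 mm, and the vial, votive, comb and tin are where they were.

```bash
python3 -c "
from workcell import arm
print(arm.finish_job())"
```

```text
the job is handed in; nothing more can be done
None
```

The lid is fully shut and the catch has sprung up behind it. I handed the job in at about 10.3 s.

- **Press and push:** With the closed fingertips I pressed the brass pad down to about 47 mm (roughly 7 N). I kept it down while pushing the lid past the tooth and on to its stop. At the stop the TCP stopped moving and the push force rose to about 26 N, with about 20 N on the vertical axis. I then backed off, lifted and moved the hand away.
- **Final images:** In both the top and side views the lid matches joint 0.100 within 1–2 px, which is about 3–4 mm of lid travel. The pad is raised again. The votive, vial, comb and tin look unmoved. I did not check the two trays in the final images, but the hand never went low near them.
- **Final force:** The force on the tool was about 0 N with the hand clear.
- **Disagreements:** The box position fits from the different cameras differed by about 2 mm. One approach move ended about 3 mm to the side, which I corrected before pressing. No checks failed.

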